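# Work the wedge out from under the bread board

### The arm

A 6-joint arm with a two-finger parallel gripper is mounted at the origin on a cart in front of the work surface, level with it; the furniture and walls round the work are solid. World frame = base frame: x ahead of the robot, y to its left, z up, the work surface at z = 0. Lengths are in mm, angles in rad, forces in N, time in s.
With the tool pointing down it reaches from about 300 to 775 mm from the base axis. Payload 14.6 kg.
Tool frame: the origin (TCP) lies between the finger pads; the fingertips stand 11 mm ahead of it and the grasp point (between the pads) lies 8 mm behind it; z points along the fingers, y is the line along which they close (so a half turn about z gives the same grasp; the last joint's range is limited). The gripper opens to 94 mm and grips with 3 to 60 N. Pads are 16 mm wide; open, the fingers measure 119 mm over their backs; the gripper's body (75 mm by 177 mm) begins 78 mm behind the grasp point.
Start: joints at [1.119, 0.3, 1.521, -0, 1.321, -0.067], TCP at [206.452, 509.771, 216.446] pointing down, gripper open.
Joint ranges: [-3.03, 3.03], [-0.79, 2.21], [0.23, 2.52], [-1.04, 4.18], [0, 3.07], [-2.55, 2.55]. Speed limits (rad/s): [2.22, 2.22, 2.57, 3.14, 3.14, 3.14].

### API

Orientations are given as [roll, pitch, yaw] about the fixed x, y, z axes, in that order (R = Rz(yaw) Ry(pitch) Rx(roll)).
In Python, from cell import manip gives the robot as it stands. The module is installed in compiled form; this text tells all that it offers.
- The arm moves only by the tool arm_command, never from a script. Its argument "rows" is one flat list of numbers, 5 for each row, row after row: the shift along the world's x, y, z in mm, then the turn about the world's z in degrees, then the finger opening in mm, from 0 to 94. In form: [dx, dy, dz, twist, jaw, dx, dy, dz, twist, jaw, ...]. A call has 1 to 5 rows; each row shifts and turns the commanded pose from where the row before left it; what a row does not reach is not made up. A row lasts 1/8 s, in which the tool goes at most 62.5 mm and 10.7 degrees, less where a joint would pass 70% of its speed; a pose out of reach is approached as far as the arm can. A call is refused whole if a number of a shift passes 62.5 or a number of a turn 10.7, either way. A call with a gripper value outside its range is refused whole. The fingers move at their own pace and stop on an object; "newtons" is the grip in N (left out, the last holds). Time passes only in rows, so rows that do not move let the fingers close. It gives the time, the measured TCP pose, the force and the opening at its end, in the units of the state.
- manip.read_state(): the state, without advancing time (a new reading comes with each control period).
- manip.camera(name): name is "scene" or "top"; returns a dict with "image" (384x512x3 uint8, blue, green, red), "z_map" (384x512 float32, mm along the optical axis (not along the pixel's ray), 0 where there is no reading), "fx", "fy", "cx", "cy" (pixels), "D" ([k1, k2, p1, p2, k3] as OpenCV has them; the pictures are not rectified), "pose" (4x4, takes a point from camera to world coordinates). Camera axes: x right, y down, z forward; pixel columns grow to the right and rows downward; lengths in mm; the calibration is good to about 2 mm. A picture is of the moment at which its call begins.
- manip.sign_off(): hands the job in, once; it reports no verdict.
The state is a dict: "clock": time; "joints": joint angles; "qd": joint speeds; "effort": joint torques, N m; "eef_pos": TCP position; "eef_rot": TCP orientation; "wrist_force": force on the tool from outside, world axes, zero at the start; "moment": the same for the moment, N m; "finger_gap": finger opening in mm.
Only numpy, scipy, OpenCV 4.12 (cv2) and the standard library are available. Lean on these libraries where they do the work, as an engineer would, in place of code of your own. Each camera call takes 0.05 s, during which the arm holds its last target. There are 200 camera calls.

### The job

The hinged bread board was propped up to dry on a red wedge. Grip that wedge by its block and work it straight back out from under the board in short tugs of about 2 cm, stopping for a moment after each, so that the board comes down gently until it lies flat. Leave the wedge lying on the worktop in front of the board, quite clear of it and let go; do not lift the board, and leave the spare red wedge, the spice jar and the matchbox where they are.

Things in the scene. Friction and masses are not known exactly. Their poses are not given: they have to be found in the camera images.
- stand: Fixed stand of the bread board: a dark wooden rail behind it (260 mm wide, 30 high, its front at x = 175 mm). Origin: at worktop level right below the middle of the board's front edge when flat. x points from the front edge back to the rail (away from the robot, turned up to 15 degrees), y left along the front edge, z up.
- board (a joint): Hinge at the rear edge of the brown bread board (170 mm deep, 260 wide, 24 thick, 1 to 2 kg). 0 rad = flat, underside 4 mm above the worktop; positive = front edge raised (0.09 rad raises it 16 mm). It swings freely and sinks by its own weight as far as the wedge lets it; the board cannot slide.
- wedge: Red wedge under the board's front edge, 125 mm long, 32 wide, 120 g, loose. Origin: on its underside where slope and grip block meet. x points to the thin tip, in under the board, square to the front edge within 6 degrees; z up. Slope: 27 mm high at x = 0, 3 mm at x = 80 mm; about 55 mm of it is under the board. Only friction holds it: a pull of up to 20 N along -x draws it out.
- wedge_grip (a point): Centre of the wedge's grip block (45 mm long, 32 wide, 36 high, free in front of the board and on both sides), 18 mm above the underside, 22.5 mm from the wedge's origin along its -x; axes as the wedge.
- wedge_tip (a point): Middle of the wedge's thin tip edge on its underside, 80 mm from the wedge's origin along its x.
- spare_wedge: A second, equal red wedge that lies loose on the worktop away from the board; it must stay where it is. Origin and axes as for the wedge.
- jar: Small square glass spice jar with a yellow lid and reddish spice, 42 mm across, 96 mm high, loose, bystander. Origin at the centre of its underside.
- matches: Red matchbox, 37 x 56 x 16 mm, loose, bystander. Origin at the centre of its underside.
Mind the look-alikes: they are no part of the job. What is shaped like the wedge but black or blue is not meant.

How it is judged (in metres and radians):
On the way, in this order (a step that is already met when the one before it is completed fails the run):
1. after a short tug the wedge stands still, drawn back 8 to 31 mm, with the board still resting on it (distance of wedge from where it was at the start of the episode between 0.008 and 0.031 m and linear speed of wedge below 0.01 m/s and value of joint board above 0.01 rad), for 0.15 s.
2. after a further tug it stands still again, drawn back 31 to 60 mm in all (distance of wedge from where it was at the start of the episode between 0.031 and 0.06 m and linear speed of wedge below 0.01 m/s), for 0.15 s.
3. the wedge is out and the board lies flat (x of wedge_tip in the frame of stand below -0.003 m and value of joint board below 0.01 rad), for 0.2 s.
At the end, for the whole second after the job is handed in: The board lies flat (hinge under 0.01 rad); the wedge's tip is at least 3 mm in front of the board's front edge and within the board's width; the wedge lies flat on the worktop (within 6 mm and 0.15 rad), at rest; spare wedge, spice jar and matchbox are within 20 mm of where they stood (all of step 3 and y of wedge_tip in the frame of stand between -0.13 and 0.13 m and height (world z) of wedge between -0.006 and 0.006 m and angle between wedge's own z axis and vertical below 0.15 rad and linear speed of wedge below 0.02 m/s and distance of each of spare_wedge, jar, matches from where it was at the start of the episode below 0.02 m); the robot touches nothing.
It fails at once if the board is let fall (its hinge drops faster than 1 rad/s) (velocity of joint board below -1 rad/s).
It fails at once if the board is lifted instead of lowered (hinge above 0.15 rad) (value of joint board above 0.15 rad).
It fails at once if the spare wedge, spice jar or matchbox is pushed more than 20 mm (distance of any of spare_wedge, jar, matches from where it was at the start of the episode above 0.02 m).
It also fails if it takes over 35 s, if anything falls off the work surface, if the arm or the gripper's body presses on something with over 40 N, if the wrist force passes 120 N, or if a joint passes its speed limit or range.

## Working session

There is one attempt and no reset: what is moved stays moved. The work goes in short steps, Python scripts to look and compute and a tool call to move; the robot and the scene stay as the last step left them, time stands still between calls to the robot, and variables do not carry over. Pictures are saved under pics/ and viewed, on a budget of 10 in all, crops included, one or two more only if the job needs it, and the job is handed in when it is done.

Besides the shell and the picture viewer there is one more tool, called after ">>>" as name(argument=value, ...) on one line, values as JSON. arm_command: Moves the arm, as the interface text tells. Its arguments: {"type":"object","properties":{"rows":{"type":"array","items":{"type":"number"}},"newtons":{"type":"number"}},"required":["rows"]}

```bash
mkdir -p pics; cat > h.py <<'E'
import numpy as np, cv2
from cell import manip
def grab(n):
    c=manip.camera(n); c["K"]=np.array([[c["fx"],0,c["cx"]],[0,c["fy"],c["cy"]],[0,0,1.]]); c["D"]=np.array(c["D"],float); c["pose"]=np.array(c["pose"]); return c
def rays(c,uv):
    n=cv2.undistortPoints(np.array(uv,float).reshape(-1,1,2),c["K"],c["D"])[:,0]
    d=np.c_[n,np.ones(len(n))]
    return c["pose"][:3,3], d@c["pose"][:3,:3].T, d
def plane(c,uv,z):
    o,d,_=rays(c,uv); return o+d*((z-o[2])/d[:,2])[:,None]
def depth(c,uv):
    o,d,_=rays(c,uv); uv=np.array(uv,int).reshape(-1,2)
    return o+d*c["z_map"][uv[:,1],uv[:,0]][:,None]
E
python3 - <<'E'
from h import *
for n in("scene","top"):
    c=grab(n); cv2.imwrite(f"pics/{n}0.png",c["image"]); np.savez(f"{n}0.npz",**c)
    print(n,c["pose"].round(2).tolist(),c["fx"])
s=manip.read_state(); print(s["clock"],s["eef_pos"],s["eef_rot"],s["finger_gap"])
E
```

```text
scene [[0.45, -0.61, 0.65, -222.29], [-0.89, -0.31, 0.33, -491.42], [-0.0, -0.73, -0.69, 907.55], [0.0, 0.0, 0.0, 1.0]] 400.70791468056893
top [[0.03, -0.99, 0.16, 340.93], [-1.0, -0.03, 0.0, -71.98], [0.0, -0.16, -0.99, 1529.97], [0.0, 0.0, 0.0, 1.0]] 414.87055904782824
0.1 [206.36532751 509.60249794 215.94838484] [-3.14058496e+00 -8.67837447e-05  2.75677476e+00] 94.24168105891349
```

View pics/scene0.png

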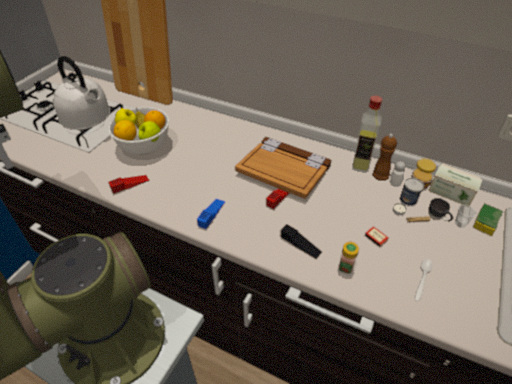

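View pics/top0.png

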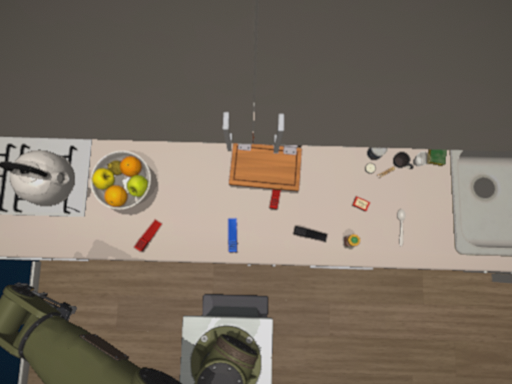

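The scene view shows red at four places: the wedge under the board (277,198), the spare wedge (128,183), the matchbox (376,236) and spice in the jar (348,255). The look-alikes are a blue wedge (211,213) and a black one (300,241). In the top view the target is at (275,200), the spare at (148,236). I choose (277,198) scene / (275,200) top, because it is the one running under the board's front edge.

```bash
python3 - <<'E'
from h import *
ims=[]
for n,box in(("scene",(230,130,340,215)),("top",(222,138,312,218))):
    c=dict(np.load(f"{n}0.npz")); im=c["image"]
    x0,y0,x1,y1=box; ims.append(cv2.resize(im[y0:y1,x0:x1],(400,400*(y1-y0)//(x1-x0)),interpolation=cv2.INTER_CUBIC))
    hsv=cv2.cvtColor(im,cv2.COLOR_BGR2HSV)
    m=(((hsv[...,0]<4)|(hsv[...,0]>172))&(hsv[...,1]>150)&(hsv[...,2]>60)).astype(np.uint8)
    k,l,st,ce=cv2.connectedComponentsWithStats(m)
    for i in range(1,k):
        if st[i,4]<25: continue
        ys,xs=np.where(l==i); P=depth(c,np.c_[xs,ys]); 
        T=P[P[:,2]>30]; 
        print(n,ce[i].round(),st[i].tolist(),"zmax",np.percentile(P[:,2],[5,50,95]).round(1),"mean",P.mean(0).round(1),"top",len(T),T.mean(0).round(1) if len(T) else "")
    # board points by depth/colour
    b=((hsv[...,0]>5)&(hsv[...,0]<20)&(hsv[...,1]>120)&(hsv[...,2]>60)).astype(np.uint8); b=cv2.morphologyEx(b,cv2.MORPH_CLOSE,np.ones((3,3)))
    k,l,st,ce=cv2.connectedComponentsWithStats(b)
    p={"scene":(285,165),"top":(265,172)}[n]; lab=l[p[1],p[0]]
    cs,_=cv2.findContours((l==lab).astype(np.uint8),0,2); r=cv2.boxPoints(cv2.minAreaRect(cs[0]))
    ap=cv2.approxPolyDP(cv2.convexHull(cs[0]),5,True)[:,0]
    print(n,"board",st[lab],r.round(1).tolist(),"poly",ap.tolist(), plane(c,ap,38).round(0).tolist())
h=max(i.shape[0] for i in ims); ims=[cv2.copyMakeBorder(i,0,h-i.shape[0],0,0,0) for i in ims]
cv2.imwrite("pics/crop1.png",np.hstack(ims))
E
```

```text
scene [374. 104.] [370, 101, 10, 7, 41] zmax [250.2 259.4 268.2] mean [ 839.2 -353.5  259.3] top 41 [ 839.2 -353.5  259.3]
scene [126. 183.] [109, 176, 40, 17, 319] zmax [ 3.  17.7 36. ] mean [416.8 292.6  24.6] top 78 [378.6 295.   56.9]
scene [276. 197.] [267, 189, 21, 20, 209] zmax [ 8.4 26.  37.2] mean [ 566.8 -165.    29.5] top 90 [ 554.  -162.9   44.7]
scene board [ 236  138   95   60 2859] [[233.10000610351562, 173.3000030517578], [248.0, 130.89999389648438], [330.1000061035156, 159.8000030517578], [315.20001220703125, 202.1999969482422]] poly [[236, 165], [265, 138], [330, 160], [305, 197]] [[635.0, 10.0, 38.0], [809.0, -12.0, 38.0], [797.0, -259.0, 38.0], [599.0, -247.0, 38.0]]
top [275. 199.] [270, 190, 10, 19, 127] zmax [17.1 32.6 38.7] mean [ 575.6 -158.1   30.6] top 82 [ 563.1 -156.1   35.2]
top [147. 236.] [135, 221, 26, 30, 270] zmax [ 3.6 20.7 38.4] mean [428.6 297.3  26.8] top 80 [396.3 313.2  54.1]
top board [ 229  143   72   48 2703] [[228.5, 184.8000030517578], [232.6999969482422, 141.3000030517578], [301.8999938964844, 147.89999389648438], [297.79998779296875, 191.39999389648438]] poly [[234, 143], [300, 148], [298, 189], [230, 184]] [[780.0, -3.0, 38.0], [768.0, -249.0, 38.0], [613.0, -243.0, 38.0], [624.0, 6.0, 38.0]]
```

View pics/crop1.png

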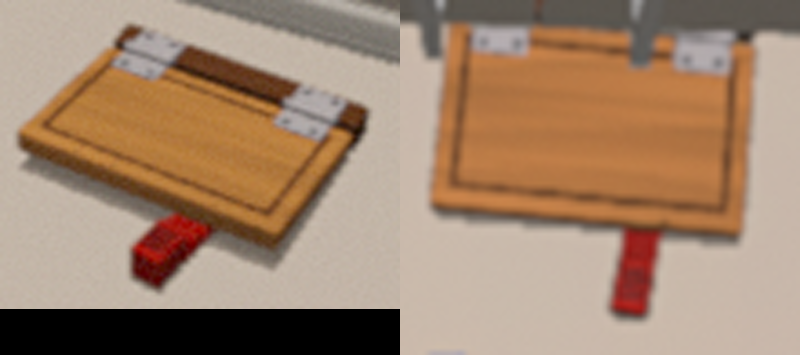

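```bash
python3 - <<'E'
from h import *
E=[]
for n,box in(("top",(262,182,288,216)),("scene",(255,180,300,215))):
    c=dict(np.load(f"{n}0.npz")); x0,y0,x1,y1=box
    im=c["image"].astype(float); red=im[...,2]-im[...,:2].max(2)
    hsv=cv2.cvtColor(c["image"],cv2.COLOR_BGR2HSV)
    m=((hsv[...,0]<4)|(hsv[...,0]>172))&(hsv[...,1]>140)&(hsv[...,2]>50)
    ys,xs=np.where(m[y0:y1,x0:x1]); ys+=y0; xs+=x0
    P=depth(c,np.c_[xs,ys]); 
    if n=="top":
        for r in range(ys.min(),ys.max()+1):
            s=xs[ys==r]; z=np.median(P[ys==r][:,2]); e=plane(c,[[s.min()-.5,r],[s.max()+.5,r]],min(z,36)); print(r,s.min(),s.max(),z.round(1),e[:,:2].round(1).tolist(),"w",(e[0,1]-e[1,1]).round(1))
    T=plane(c,np.c_[xs,ys][(P[:,2]>33)],36)[:,:2]
    r=cv2.minAreaRect(T.astype(np.float32)); print(n,"blocktop",len(T),T.mean(0).round(1),r)
    # black & blue & jar in top
    if n=="top":
        for nm,uv in(("blk",[[295,232],[326,238]]),("blue",[[229,252],[237,220]]),("jar",[[353,240]]),("match",[[361,204]])): print(nm,plane(c,uv,20).round(0).tolist())
        # front edge of board: board-coloured lowest row per column
        b=(hsv[...,0]>5)&(hsv[...,0]<20)&(hsv[...,1]>120)&(hsv[...,2]>60)
        cols=np.array([u for u in range(234,296) if not 266<u<284]); rows=np.array([np.where(b[:200,u])[0].max()+.5 for u in cols])
        L=plane(c,np.c_[cols,rows],42); p=np.polyfit(L[:,1],L[:,0],1); print("front edge x=%.4f*y+%.1f"%tuple(p),"stand yaw deg",-np.degrees(np.arctan(p[0])), "x at wedge",np.polyval(p,-156), "ymid",L[[0,-1]].round(0).tolist())
E
```

```text
190 273 279 16.9 [[610.3, -150.7], [611.1, -176.6]] w 25.9
191 273 279 20.1 [[606.0, -150.6], [606.7, -176.5]] w 25.8
192 273 279 23.1 [[601.7, -150.5], [602.5, -176.3]] w 25.8
193 273 279 22.6 [[598.1, -150.6], [598.8, -176.4]] w 25.8
194 272 279 24.7 [[593.9, -146.9], [594.7, -176.3]] w 29.4
195 272 278 25.4 [[590.0, -147.0], [590.8, -172.7]] w 25.7
196 272 278 30.6 [[585.5, -146.8], [586.2, -172.4]] w 25.6
197 272 278 37.1 [[580.9, -146.6], [581.6, -172.1]] w 25.5
198 272 278 35.2 [[577.3, -146.7], [578.1, -172.2]] w 25.5
199 271 278 35.6 [[573.5, -143.1], [574.3, -172.2]] w 29.1
200 271 277 33.8 [[570.1, -143.3], [570.8, -168.8]] w 25.5
201 271 277 36.8 [[566.0, -143.2], [566.8, -168.7]] w 25.5
202 271 277 36.1 [[562.4, -143.3], [563.1, -168.8]] w 25.5
203 271 277 36.3 [[558.7, -143.4], [559.4, -168.8]] w 25.5
204 270 277 33.1 [[555.3, -140.0], [556.2, -169.1]] w 29.1
205 270 277 36.8 [[551.2, -139.9], [552.1, -169.0]] w 29.1
206 270 276 34.5 [[547.8, -140.1], [548.5, -165.5]] w 25.5
207 270 276 35.8 [[543.9, -140.1], [544.7, -165.5]] w 25.4
208 273 276 32.6 [[541.0, -151.2], [541.4, -165.8]] w 14.5
top blocktop 65 [ 562.8 -156.3] ((564.5154418945312, -156.6504364013672), (24.94165802001953, 45.5137939453125), 80.25559997558594)
blk [[457.0, -235.0, 20.0], [439.0, -348.0, 20.0]]
blue [[378.0, 2.0, 20.0], [495.0, -23.0, 20.0]]
jar [[434.0, -446.0, 20.0]]
match [[567.0, -477.0, 20.0]]
front edge x=0.0656*y+621.8 stand yaw deg -3.755225403064013 x at wedge 611.5773405089452 ymid [[622.0, -9.0, 42.0], [606.0, -231.0, 42.0]]
scene blocktop 76 [ 561.6 -158.6] ((555.846435546875, -159.14910888671875), (25.755657196044922, 55.34439468383789), 84.69923400878906)
```

>>> arm_command(rows=[27,-51,0,3,94,27,-51,0,3,94,27,-51,0,3,94,27,-51,0,3,94,27,-51,0,1.5,94], newtons=45)

```text
clock: 0.72
eef_pos: [341.9, 253.0, 216.4]
eef_rot: [-3.142, 0.0, 2.994]
wrist_force: [1.1, 0.7, -0.5]
finger_gap: 94.3
```

>>> arm_command(rows=[27,-51,0,0,94,27,-51,0,0,94,27,-51,0,0,94,27,-51,0,0,94,27,-51,0,0,94])

```text
clock: 1.35
eef_pos: [477.0, -2.1, 216.4]
eef_rot: [3.142, -0.0, 2.992]
wrist_force: [1.2, 0.3, 0.2]
finger_gap: 93.8
```

>>> arm_command(rows=[27,-51,-20,0,94,27,-51,-20,0,94,5,-4,-30,0,94,0,0,0,0,94])

```text
clock: 1.85
eef_pos: [534.4, -106.4, 144.3]
eef_rot: [3.141, -0.005, 2.991]
wrist_force: [-0.0, 0.1, 0.4]
finger_gap: 93.8
```

>>> arm_command(rows=[27,-50,0,0,94,0,0,-40,0,94,0,0,-30,0,94,0,0,0,0,94])

```text
clock: 2.35
eef_pos: [561.8, -155.3, 76.1]
eef_rot: [3.141, -0.002, 2.993]
wrist_force: [-0.1, 0.9, -0.1]
finger_gap: 93.8
```

```bash
python3 - <<'E'
from h import *
s=manip.read_state(); print(s["clock"],s["eef_pos"],s["eef_rot"],s["joints"])
a=grab("scene")["image"][140:225,230:340]; b=grab("top")["image"][138:218,222:312]
cv2.imwrite("pics/c2.png",np.hstack([cv2.resize(a,(400,310),interpolation=2),cv2.resize(b,(400,310),interpolation=2)]))
E
```

```text
2.35 [ 561.81041046 -155.33126792   76.07469606] [ 3.14110719e+00 -2.48232749e-03  2.99326830e+00] [-3.32586929e-01  5.21298613e-01  1.55731749e+00  2.56387198e-05
  1.06550580e+00 -1.75507074e+00]
```

View pics/c2.png

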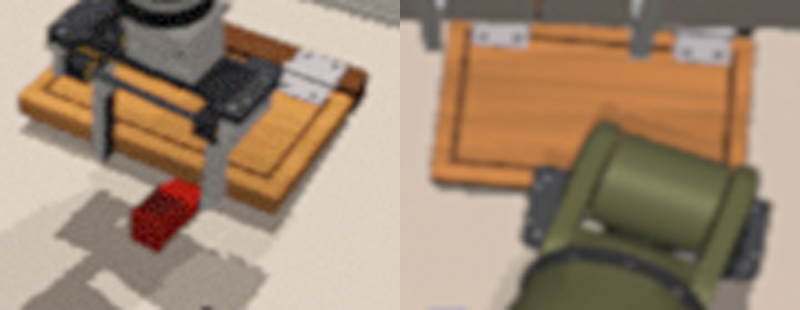

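The crop shows the fingers (about (105,115) and (215,165) in the left panel) astride the red block (165,215). They are clear of the board, so I go down.

>>> arm_command(rows=[0,0,-35,0,94,0,0,-24,0,94,0,0,0,0,94])

```text
clock: 2.82
eef_pos: [562.5, -156.0, 18.1]
eef_rot: [3.142, -0.0, 2.993]
wrist_force: [0.2, 0.3, -0.2]
finger_gap: 93.6
```

>>> arm_command(rows=[0,0,0,0,50,0,0,0,0,40,0,0,0,0,24,0,0,0,0,24,0,0,0,0,24], newtons=45)

```text
clock: 3.45
eef_pos: [562.5, -156.2, 17.5]
eef_rot: [-3.142, 0.0, 2.992]
wrist_force: [-0.8, -0.7, 0.4]
finger_gap: 47.7
```

>>> arm_command(rows=[0,0,0,0,24,0,0,0,0,24,0,0,0,0,24,0,0,0,0,24])

```text
clock: 3.95
eef_pos: [562.4, -156.3, 17.4]
eef_rot: [-3.142, -0.0, 2.992]
wrist_force: [0.3, -0.0, -0.0]
finger_gap: 31.3
```

>>> arm_command(rows=[-6,1,0,0,24,-7,1,0,0,24,-7,1,0,0,24,0,0,0,0,24,0,0,0,0,24])

```text
clock: 4.58
eef_pos: [541.2, -153.0, 17.4]
eef_rot: [3.141, -0.003, 2.992]
wrist_force: [-8.5, 1.9, 5.7]
finger_gap: 31.4
```

>>> arm_command(rows=[0,0,0,0,24,0,0,0,0,24,0,0,0,0,24])

```text
clock: 4.95
eef_pos: [541.3, -153.0, 17.4]
eef_rot: [3.141, -0.003, 2.992]
wrist_force: [-10.2, 1.5, 5.9]
finger_gap: 31.5
```

```bash
cat > chk.py <<'E'
from h import *
import sys
s=manip.read_state(); print(s["clock"],s["eef_pos"].round(1) if hasattr(s["eef_pos"],"round") else s["eef_pos"],s["wrist_force"],s["finger_gap"])
c=grab("scene"); a=c["image"][140:235,210:350]; b=grab("top")["image"][138:238,222:342]
hsv=cv2.cvtColor(c["image"],cv2.COLOR_BGR2HSV)
m=(((hsv[...,0]<4)|(hsv[...,0]>172))&(hsv[...,1]>150)&(hsv[...,2]>60)); m[:, :220]=0; m[:180]=0; m[:,330:]=0
ys,xs=np.where(m); print("red",len(xs),xs.min(),xs.max(),ys.min(),ys.max())
g=[[250,168],[262,175],[275,182],[290,183]]; print("board z",depth(c,g)[:,2].round(1), "t0",depth(dict(np.load("scene0.npz")),g)[:,2].round(1))
cv2.imwrite(f"pics/{sys.argv[1]}.png",np.hstack([cv2.resize(a,(400,300),interpolation=2),cv2.resize(b,(400,300),interpolation=2)]))
E
python3 chk.py t1
```

```text
4.95 [ 541.3 -153.    17.4] [-10.2034744    1.4858161    5.89776605] 31.476796524204175
red 106 262 283 194 212
board z [140.5 149.9 145.2 145.5] t0 [42.  42.4 38.2 41.1]
```

View pics/t1.png

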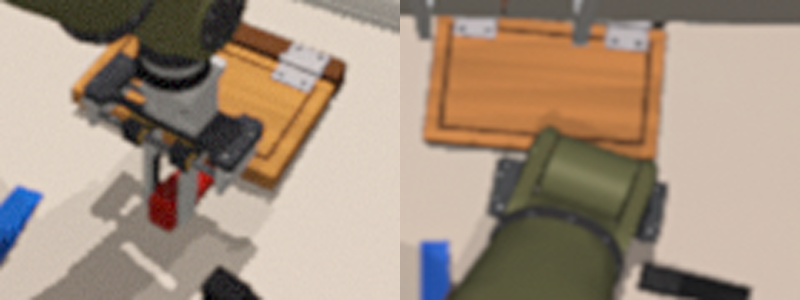

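The picture shows the wedge still held at (175,200) left panel, drawn back about 20 mm, with the board still raised. Second tug.

>>> arm_command(rows=[-6,1,0,0,24,-7,1,0,0,24,-7,1,0,0,24,0,0,0,0,24,0,0,0,0,24])

```text
clock: 5.68
eef_pos: [521.3, -150.0, 17.4]
eef_rot: [3.141, -0.003, 2.992]
wrist_force: [-8.9, 0.3, 6.6]
finger_gap: 31.7
```

>>> arm_command(rows=[0,0,0,0,24,0,0,0,0,24,0,0,0,0,24])

```text
clock: 6.05
eef_pos: [521.3, -150.0, 17.4]
eef_rot: [3.141, -0.003, 2.992]
wrist_force: [-10.2, 1.0, 6.0]
finger_gap: 31.5
```

```bash
python3 chk.py t2
```

```text
6.05 [ 521.3 -150.    17.4] [-10.15538809   1.03879059   6.02042128] 31.515988759264765
red 126 259 279 195 216
board z [142.1 183.1 159.1 145.7] t0 [42.  42.4 38.2 41.1]
```

>>> arm_command(rows=[-6,1,0,0,24,-7,1,0,0,24,-7,1,0,0,24,0,0,0,0,24,0,0,0,0,24])

```text
clock: 6.78
eef_pos: [502.5, -147.3, 17.5]
eef_rot: [-3.142, 0.0, 2.992]
wrist_force: [0.2, -0.3, -0.7]
finger_gap: 31.9
```

>>> arm_command(rows=[0,0,0,0,24,-6,1,0,0,24,-7,1,0,0,24,-7,1,0,0,24,0,0,0,0,24])

```text
clock: 7.4
eef_pos: [482.0, -144.2, 17.5]
eef_rot: [3.142, -0.0, 2.992]
wrist_force: [0.1, 0.0, -0.9]
finger_gap: 31.6
```

>>> arm_command(rows=[0,0,0,0,24,0,0,0,0,24,0,0,0,0,24])

```text
clock: 7.78
eef_pos: [482.5, -144.2, 17.4]
eef_rot: [3.142, -0.0, 2.992]
wrist_force: [-0.2, 0.0, -1.0]
finger_gap: 31.6
```

```bash
python3 chk.py t4
```

```text
7.775 [ 482.5 -144.2   17.4] [-0.1912969   0.00894975 -0.99421502] 31.58690951530843
red 123 251 272 203 224
board z [230.4 208.2  27.1  25.9] t0 [42.  42.4 38.2 41.1]
```

View pics/t4.png

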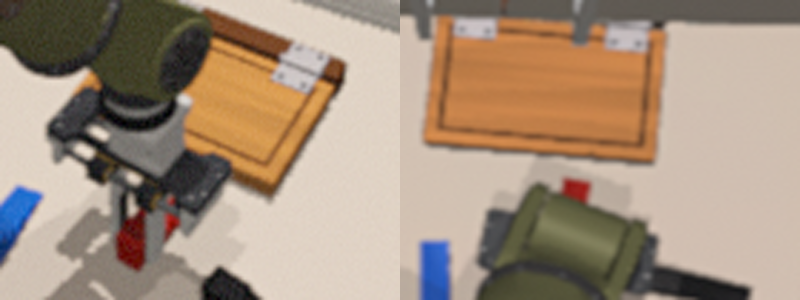

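The board top now reads about 26–28 mm, so it is flat. The red tip at (575,183) in the right panel is clearly in front of the board edge (about y=158). I let go with a modest opening, since the black wedge is near, and then lift.

>>> arm_command(rows=[0,0,0,0,40,0,0,0,0,50,0,0,0,0,60,0,0,0,0,60,0,0,0,0,60])

```text
clock: 8.5
eef_pos: [482.5, -144.2, 17.5]
eef_rot: [3.142, 0.0, 2.992]
wrist_force: [0.5, -0.5, 0.1]
finger_gap: 59.8
```

>>> arm_command(rows=[0,0,15,0,60,0,0,30,0,60,0,0,50,0,60,0,0,50,0,60,-20,30,50,0,60])

```text
clock: 9.12
eef_pos: [462.4, -114.6, 215.1]
eef_rot: [-3.141, 0.001, 2.991]
wrist_force: [0.5, 0.7, -0.3]
finger_gap: 59.6
```

>>> arm_command(rows=[-20,58,0,0,60,-20,58,0,0,60,-20,58,0,0,60,-20,58,0,0,60,0,0,0,0,60])

```text
clock: 9.75
eef_pos: [381.1, 120.7, 213.6]
eef_rot: [3.141, 0.001, 2.998]
wrist_force: [-0.2, -0.3, 0.8]
finger_gap: 59.6
```

```bash
python3 - <<'E'
from h import *
s=manip.read_state(); print(s["clock"],s["eef_pos"],s["finger_gap"],s["wrist_force"])
out=[]
for n in("scene","top"):
    c=grab(n); c0=dict(np.load(f"{n}0.npz")); out.append(cv2.resize(c["image"],(400,300),interpolation=cv2.INTER_AREA) if n=="scene" else cv2.resize(c["image"][130:250,200:360],(400,300),interpolation=2))
    for t,cc in(("t0",c0),("now",c)):
        hsv=cv2.cvtColor(cc["image"],cv2.COLOR_BGR2HSV)
        m=(((hsv[...,0]<4)|(hsv[...,0]>172))&(hsv[...,1]>150)&(hsv[...,2]>60)).astype(np.uint8)
        k,l,st,ce=cv2.connectedComponentsWithStats(m)
        print(n,t,[(ce[i].round(1).tolist(),st[i].tolist()) for i in range(1,k) if st[i,4]>=15])
    if n=="top":
        for i in range(1,k):
            if st[i,4]>60 and 255<ce[i][0]<290:
                x,y,w,h,_=st[i]; ys,xs=np.where(l==i); P=depth(c,np.c_[xs,ys])
                print("tip",plane(c,[[xs[ys==y].mean(),y-.5]],3).round(1),"end",plane(c,[[xs[ys>=y+h-2].mean(),y+h-.5]],36).round(1),"z",np.percentile(P[:,2],[5,95]).round(1))
        g=[[240,180],[265,182],[290,184]]; print("board z",depth(c,g).round(1).tolist())
        b=(hsv[...,0]>5)&(hsv[...,0]<20)&(hsv[...,1]>120)&(hsv[...,2]>60)
        cols=np.arange(236,294); rows=np.array([np.where(b[:198,u])[0].max()+.5 for u in cols]); L=plane(c,np.c_[cols,rows],28)
        p=np.polyfit(L[:,1],L[:,0],1); print("edge",p,"at -155:",np.polyval(p,-155))
cv2.imwrite("pics/end.png",np.hstack(out))
E
```

```text
9.75 [381.12906158 120.68170948 213.57167053] 59.55263890248698 [-0.20579595 -0.28330472  0.81554034]
scene t0 [([374.2, 104.4], [370, 101, 10, 7, 41]), ([126.3, 182.6], [109, 176, 40, 17, 319]), ([275.8, 197.3], [267, 189, 21, 20, 209])]
scene now [([374.5, 104.5], [370, 101, 10, 8, 42]), ([126.4, 182.5], [109, 176, 40, 17, 320]), ([264.0, 210.7], [252, 198, 28, 27, 308])]
top t0 [([274.5, 198.8], [270, 190, 10, 19, 127]), ([147.5, 235.6], [135, 221, 26, 30, 270])]
top now [([272.0, 213.9], [267, 198, 12, 33, 217]), ([147.1, 235.5], [135, 221, 26, 30, 235])]
tip [[ 584.4 -152.     3. ]] end [[ 458.7 -143.2   36. ]] z [ 3.4 39.3]
board z [[641.9, -29.5, 30.1], [638.1, -122.0, 25.0], [632.7, -214.1, 28.0]]
edge [6.64600338e-02 6.21539629e+02] at -155: 611.2383241724365
```

View pics/end.png

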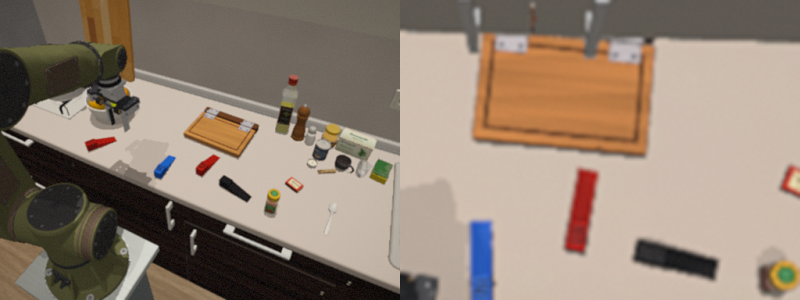

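The last picture shows the wedge lying flat, with its tip at (588,172) in the right panel. That is about 27 mm in front of the board edge (about y=150). The board is flat, the bystanders have not moved and the arm is clear.

```bash
python3 -c "
from cell import manip
print(manip.sign_off())"
```

```text
the job is handed in; nothing more can be done
None
```

I drew the red wedge out from under the board in four tugs of about 2 cm, stopping after each. Then I let go of it on the worktop, lifted the arm away and handed the job in at about 9.8 s. No verdict was reported.

**Wedge:** It measures flat on the worktop, with its tip about 27 mm in front of the board's front edge and within the board's width.

**Board:** Its top reads 25–30 mm (28 expected), so it lies flat. Its hinge angle and sinking speed were not measured directly. The board heights I tried to read from the scene camera during the tugs were useless, because the arm was in the way.

**Bystanders:** The spare wedge's outline shifted by less than half a pixel. I checked the jar and matchbox by eye only, and they look unmoved.

**Arm:** It is about 200 mm above the worktop and touches nothing.

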